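Set the tile gauge's stop in its middle notch and bring the tile up to it

ROBOT

A 6-joint arm with a two-finger parallel gripper is mounted at the origin on a cart in front of the work surface, level with it; the furniture and walls round the work are solid. World frame = base frame: x ahead of the robot, y to its left, z up, the work surface at z = 0. Lengths are in m, angles in rad, forces in N, time in s.
With the tool pointing down it reaches from about 0.3 to 0.875 m from the base axis. Payload 4.2 kg.
Tool frame: the origin (TCP) lies at the centre of the arm's flange, where the gripper is bolted on; the fingertips stand 173 mm ahead of it and the grasp point (between the pads) lies 155 mm ahead of it; x points along the fingers, z is the direction in which the jaws open and shut, and the axes are right-handed (so a half turn about x gives the same grasp; the last joint's range is limited). The gripper opens to 85 mm and grips with 20 to 120 N. Pads are 22 mm wide; open, the fingers measure 114 mm over their backs; the gripper's body (76 mm by 85 mm) begins 54 mm behind the grasp point. The pads swing forward as they close: fully open they stand 13 mm farther back than shut.
Start: joints at [1.273, 0.32, 1.565, -0, 1.257, -0.02], TCP at [0.158, 0.553, 0.405] pointing down, gripper open.
Joint ranges: [-3.11, 3.11], [-0.84, 2.01], [0.21, 2.61], [-1.34, 4.49], [0.05, 2.63], [-2.56, 2.56]. Speed limits (rad/s): [2.57, 2.57, 3.14, 3.14, 3.14, 3.14].

INTERFACE

Orientations are given as a rotation vector (axis times angle).
In Python, from bench import read_state, optics, manip gives the robot as it stands.
- The arm moves only by the tool step_arm, never from a script. Its argument "increments" is a list of rows, each a list of 3 entries, a list of its own where there are three numbers: the turn, a rotation vector about the world's x, y, z in rad, then the shift along the world's x, y, z in units of 40 mm (1.0 is 40 mm), then the finger opening in mm, from 0 to 85.4. A call has 1 to 5 rows; each row is the pose to reach, as a shift and turn from the pose commanded when the call began; what a row does not reach only later rows make up. A row lasts 1/8 s, in which the tool goes at most 62.5 mm and 10.7 degrees, less where a joint would pass 70% of its speed; a pose out of reach is approached as far as the arm can. A call with a gripper value outside its range is refused whole. The fingers move at their own pace and stop on an object; the grip force is fixed at half the most. Time passes only in rows, so rows that repeat a pose let the fingers close. It gives the time, the measured TCP pose, the force and the opening at its end, in the units of the state.
- read_state(): the state, without advancing time (a new reading comes with each control period).
- optics.read_camera(name): name is "scene" or "top" or "wrist"; returns (picture, depth): 480x640x3 uint8, blue, green, red; 480x640 float32, m along the optical axis (not along the pixel's ray), 0 where there is no reading.
- optics.camera_params(name): a dict with "K" (3x3 intrinsics, pixels), "k1" (the pictures are not rectified: a ray, as slopes to the right and down, at radius r is drawn at 1 + k1 r^2 times it, then the intrinsics apply), "origin" and "rotation" of the camera in the world. Camera axes: x right, y up, looking along -z (the intrinsics and any distortion apply to the point x, -y, -z); pixel columns grow to the right and rows downward; lengths in m; the calibration is good to about 2 mm. A picture is of the moment at which its call begins: read the wrist's pose just before it. camera_params takes no time and is no camera call; for the wrist camera it gives the pose at the moment of the call.
- manip.sign_off(): hands the job in, once; it reports no verdict.
The state is a dict: "time": time; "joints": joint angles; "joint_vel": joint speeds; "tau": joint torques, N m; "tcp_pos": TCP position; "ee_rot": TCP orientation; "ft_force": force on the tool from outside, world axes, zero at the start; "torque": the same for the moment, N m; "finger_gap": opening from 0.0 (shut) to 1.0 (fully open).
Only numpy, scipy, OpenCV 4.12 (cv2) and the standard library are available. Lean on these libraries where they do the work, as an engineer would, in place of code of your own. Each camera call takes 0.05 s, during which the arm holds its last target.

TASK

Set the tile gauge: with the fingertips push the stop's upright plate along the rail, past the first notch, until it drops into the middle one of the three notches (each lies between a pair of cross pins) and stays seated there. Then push the clay tile along its channel from its free end until its other end rests against the stop, gently enough that the stop stays in its notch. Only push: do not lift the tile, and leave the stamp, the cup and the loop tool where they are.

Things in the scene. Friction and masses are not known exactly. Their poses are not given: they have to be found in the camera images.
- gauge: tile gauge: fixed plywood board 140 (x) x 430 (y) x 18 mm; origin: centre of its underside; y runs along the rail (to the left at yaw 0), x away from the robot. Tile channel, open-ended, x = -58 to +18 mm, floor z = 18 mm, between a wooden lip on the near side (8 mm wide, top z = 28 mm) and a metal rail (x = 18 to 58 mm, top z = 38 mm) with three notches, each the gap in a pair of cross pins
- stop (a joint): stop's place on the rail, m: 0 at the +y end, grows toward gauge -y, at most 0.195; starts at 0 to 0.05. Notches at 0.070 (first), 0.120 (middle), 0.170 (last): its spring ball (under the brass cap) climbs 3.5 mm over a pin, then drops between the two. Slides at 1 to 3 N; passing a pin, in or out of a notch, takes up to about 12 N; within 4 mm of a notch it draws itself to the centre
- stop_back (a point): middle of the +y face of the stop's upright plate, the face to push; axes as the gauge. The stop is a dark steel carriage on the rail with an arm across the channel that carries this plate: 44 wide (x), 12 thick (y), top 25 mm above this point, which is 65 mm above the gauge's underside, midway across the channel; free space behind it
- stop_face (a point): middle of the stop's -y face, at mid height of the tile, where the tile shall rest; axes as the gauge; 12 mm from the +y face; the face is 66 mm wide
- notch2 (a point): centre of the middle notch, on top of the rail, midway between its two pins (8 mm thick, 18 mm apart, 3.5 mm above the rail); when the stop is seated there, the middle of its 12 mm plate has the same gauge y as this point
- notch1 (a point): centre of the first notch, 50 mm to gauge +y from the middle one
- notch3 (a point): centre of the last notch, 50 mm to gauge -y from the middle one
- tile: flat terracotta tile 70 (x) x 90 (y) x 22 mm high, about 0.28 kg, lying in the channel to the right (-y) of the stop with 3 mm play on each side; it slides freely at 1 to 4 N. Origin at the centre of its underside, y along the channel toward the stop
- tile_back (a point): centre of the tile's -y end, the free end to push, 11 mm above the channel floor
- tile_front (a point): centre of the tile's +y end, which shall rest against the stop
- stamp: small turned wooden stamp 24 mm across, 62 mm tall, standing on the bench behind the gauge; leave alone; origin under its centre
- cup: small unglazed cup, 63 mm across, 55 mm tall, standing on the bench behind the gauge; leave alone; origin under its centre
- loop_tool: trimming tool with wooden handle and wire loop, 162 mm long, 17 mm high, lying on the bench in front of the gauge; leave alone; origin under its middle
There are look-alikes about, which are no part of the job. Several things have the shape of the tile; the one meant has the colours described above.

How it is judged:
On the way, in this order (a step that is already met when the one before it is completed fails the run):
1. the stop is seated in the middle notch (value of joint stop between 0.117 and 0.123 m), for 0.3 s.
2. the tile rests against the stop (y of tile_front in the frame of stop_face above -0.004 m), for 0.1 s.
At the end, for the whole second after the job is handed in: the stop is seated in the middle notch (joint value 0.120 within 3 mm) and the tile lies flat in the channel, at rest, its end against the stop (gap under 4 mm) (all of step 1 and y of tile_front in the frame of stop_face between -0.004 and 0.003 m and z of tile in the frame of gauge below 0.021 m and angle between the y axis of tile and the y axis of gauge, either way round below 0.12 rad and linear speed of tile below 0.01 m/s); the robot touches nothing.
It fails at once if the tile is lifted or tipped up (z of tile in the frame of gauge above 0.026 m or angle between tile's own z axis and vertical above 0.2 rad).
It fails at once if the stamp, the cup or the loop tool is moved (distance of any of stamp, cup, loop_tool from where it was at the start of the episode above 0.02 m).
It also fails if it takes over 48 s, if anything falls off the work surface, if the arm or the gripper's body presses on something with over 40 N, if the wrist force passes 120 N, or if a joint passes its speed limit or range.

## Working session

There is one attempt and no reset: what is moved stays moved. The work goes in short steps, Python scripts to look and compute and a tool call to move; the robot and the scene stay as the last step left them, time stands still between calls to the robot, and variables do not carry over. Pictures are saved under pics/ and viewed, and the job is handed in when it is done.

Besides the shell and the picture viewer there is one more tool, called after ">>>" as name(argument=value, ...), one argument or row to a line, values as JSON. step_arm: Moves the arm, as the interface text tells. Its arguments: {"type":"object","properties":{"increments":{"type":"array"}},"required":["increments"]}

```bash
mkdir -p pics; ls
cat > h.py <<'E'
import numpy as np, cv2
from bench import read_state, optics, manip
def ray(name,u,v,P=None):
    P=P or optics.camera_params(name);K=np.array(P["K"]);k1=P["k1"]
    d=np.array([(u-K[0,2])/K[0,0],(v-K[1,2])/K[1,1]]);s=d.copy()
    for _ in range(20): s=d/(1+k1*(s@s))
    R=np.array(P["rotation"]);return np.array(P["origin"]),R@np.array([s[0],-s[1],-1.0])
def onz(name,u,v,z,P=None):
    o,d=ray(name,u,v,P);return o+d*(z-o[2])/d[2]
def ptd(name,u,v,D,P=None):
    o,d=ray(name,u,v,P);return o+d*D[int(v),int(u)]
E
python3 - <<'E'
from h import *
print(read_state())
for n in("scene","top"):
    p,d=optics.read_camera(n);cv2.imwrite(f"pics/{n}0.png",p);np.save(f"{n}0.npy",d)
    print(n,optics.camera_params(n))
E
```

```text
pics
{'time': 0.0, 'joints': array([ 1.27303884e+00,  3.20257535e-01,  1.56571594e+00, -1.84500345e-05,
        1.25738448e+00, -1.99770263e-02]), 'joint_vel': array([ 0.00316839,  0.00066094, -0.00020302,  0.00166566,  0.00243381,
       -0.00100875]), 'tau': array([ 5.08787198e-04, -4.15524387e+01, -2.34162462e+01,  7.11411644e-05,
        8.25317024e-03,  2.87864998e-05]), 'tcp_pos': array([0.1576114 , 0.55278153, 0.4038874 ]), 'ee_rot': array([-1.00326003,  1.32935055,  1.00151406]), 'ft_force': array([-0.94605861, -0.19276077, -0.25971406]), 'torque': array([0.00153158, 0.01465182, 0.03576486]), 'finger_gap': 1.001607334153459}
scene {'K': array([[553.60075674,   0.        , 320.28678308],
       [  0.        , 553.60075674, 255.53500765],
       [  0.        ,   0.        ,   1.        ]]), 'k1': -0.10498538623476031, 'origin': array([-0.03858447, -0.43101371,  0.86749618]), 'rotation': array([ 0.69702829, -0.32699821, -0.89171614])}
top {'K': array([[588.9425379 ,   0.        , 323.89361653],
       [  0.        , 588.9425379 , 240.75977109],
       [  0.        ,   0.        ,   1.        ]]), 'k1': -0.17168898879780775, 'origin': array([0.28552631, 0.0051721 , 1.37716376]), 'rotation': array([ 0.15873634, -0.14745326, -1.5463249 ])}
```

```bash
sed -i 's/R=np.array(P\["rotation"\])/R=cv2.Rodrigues(np.array(P["rotation"],float))[0]/' h.py
```

```text
(no output)
```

View pics/top0.png

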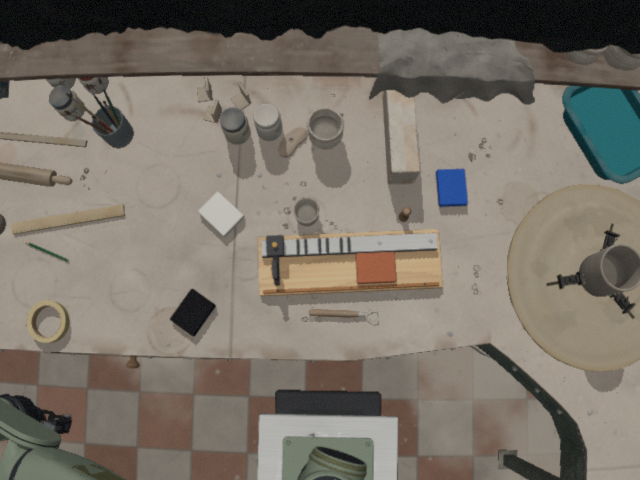

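View pics/scene0.png

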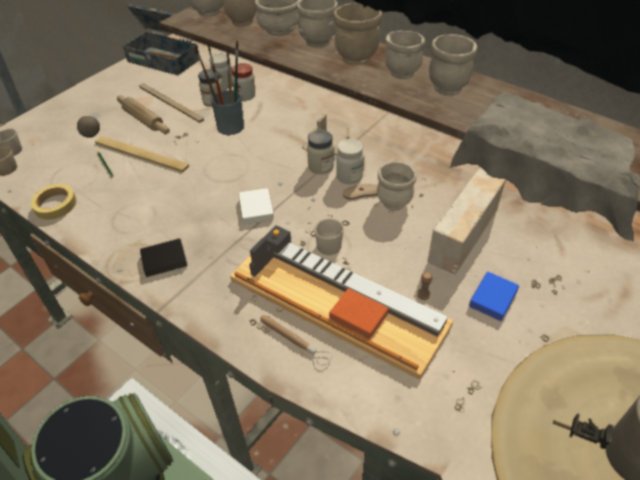

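Run:
```python
from h import *
p=cv2.imread("pics/top0.png");cv2.imwrite("pics/crop0.png",cv2.resize(p[220:340,245:455],None,fx=3.8,fy=3.8,interpolation=cv2.INTER_CUBIC))
q=cv2.imread("pics/scene0.png");cv2.imwrite("pics/crops0.png",cv2.resize(q[210:380,220:460],None,fx=3.3,fy=3.3,interpolation=cv2.INTER_CUBIC))
```

```text
(no output)
```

View pics/crop0.png

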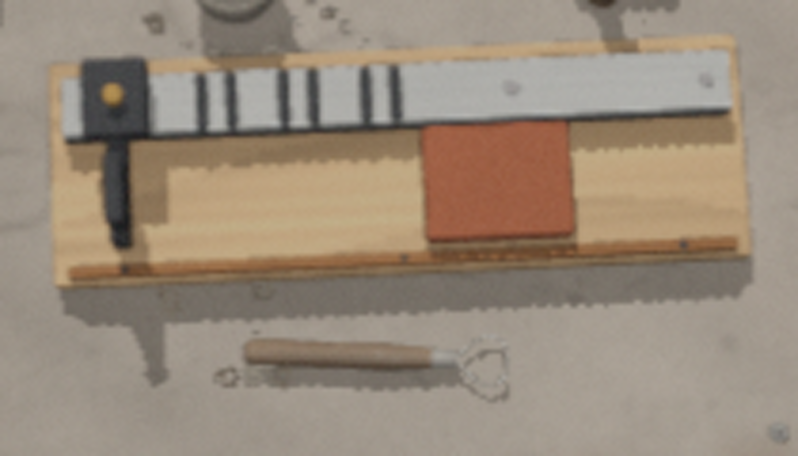

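View pics/crops0.png

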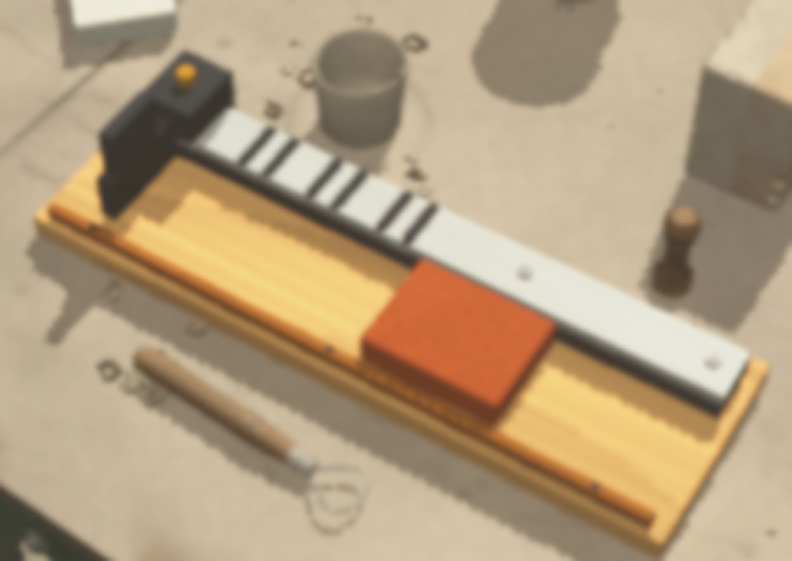

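```bash
cat > m.py <<'E'
from h import *
c=lambda x,y,z:onz("top",x/3.8+245,y/3.8+220,z)
bc=[c(50,64,.018),c(735,37,.018),c(750,257,.018),c(55,287,.018)]
print("board",np.round(bc,4)); 
bc=np.array(bc)
print("sides",[np.linalg.norm(bc[i]-bc[(i+1)%4]) for i in range(4)])
Y=(bc[0]-bc[1]+bc[3]-bc[2]);print("yaw",np.arctan2(-Y[0],Y[1]));C=bc.mean(0);print("ctr",C)
for n,x,y,z in[("pinsL1",202,103,.0415),("",232,101,.0415),("p2",283,99,.0415),("",313,97,.0415),("p3",366,94,.0415),("",396,93,.0415),("cap",112,94,.075)]:
    print(n,np.round(c(x,y,z),4))
print("tile",[np.round(c(x,y,.040),4) for x,y in[(421,126),(567,120),(575,235),(428,241)]])
p=cv2.imread("pics/top0.png");D=np.load("top0.npy")
for x,y in[(500,85),(500,180),(112,94),(117,170),(122,235),(300,200),(90,110)]:
    print((x,y),np.round(ptd("top",x/3.8+245,y/3.8+220,D),4))
E
python3 m.py
```

```text
board [[ 0.5611  0.1731  0.018 ]
 [ 0.5863 -0.2538  0.018 ]
 [ 0.4483 -0.2608  0.018 ]
 [ 0.4223  0.1645  0.018 ]]
sides [np.float64(0.42759841046260644), np.float64(0.13820748765217755), np.float64(0.42613072494492527), np.float64(0.1390682473512746)]
yaw 0.059923109900322145
ctr [ 0.50449128 -0.04423438  0.018     ]
pinsL1 [0.5339 0.0765 0.0415]
 [0.5355 0.0583 0.0415]
p2 [0.5373 0.0274 0.0415]
 [0.5388 0.0092 0.0415]
p3 [ 0.5413 -0.023   0.0415]
 [ 0.5423 -0.0412  0.0415]
cap [0.5321 0.1284 0.075 ]
tile [array([ 0.5224, -0.0566,  0.04  ]), array([ 0.5277, -0.1455,  0.04  ]), array([ 0.4574, -0.1502,  0.04  ]), array([ 0.4523, -0.0616,  0.04  ])]
(500, 85) [ 0.5492 -0.1048  0.0372]
(500, 180) [ 0.4903 -0.1048  0.0392]
(112, 94) [0.5313 0.128  0.079 ]
(117, 170) [0.4845 0.1226 0.0882]
(122, 235) [0.4507 0.1214 0.0538]
(300, 200) [0.4785 0.016  0.0209]
(90, 110) [0.5235 0.1419 0.0675]
```

```bash
cat > plan.py <<'E'
from h import *
from scipy.spatial.transform import Rotation as R
yaw=0.060; C=np.array([.5045,-.0442,0]); gx=np.array([np.cos(yaw),np.sin(yaw),0]); gy=np.array([-np.sin(yaw),np.cos(yaw),0])
g=lambda x,y,z:C+gx*x+gy*y+np.array([0,0,z])
def tog(p): d=np.array(p)-C; return np.array([d@gx,d@gy,d[2]])
def go(tip):
    s=read_state(); r=R.from_rotvec(s["ee_rot"]); M=r.as_matrix()
    print("t",s["time"],"tcp",np.round(s["tcp_pos"],4),"tip_g",np.round(tog(s["tcp_pos"]+M[:,0]*.173),4),"F_g",np.round([s["ft_force"]@gx,s["ft_force"]@gy,s["ft_force"][2]],1),"gap",s["finger_gap"])
    for sg in(1,-1):
        T=np.column_stack([[0,0,-1],np.cross(sg*gx,[0,0,-1]),sg*gx])
        print("turn",np.round((R.from_matrix(T)*r.inv()).as_rotvec(),3))
    print("shift units",np.round((g(*tip)+[0,0,.173]-s["tcp_pos"])/.04,3))
E
python3 - <<'E'
from plan import *
print(R.from_rotvec(read_state()["ee_rot"]).as_matrix().round(3))
for t in [(-.02,.205,.15),(-.02,.205,.06)]: go(t)
E
```

```text
[[-0.    -0.962  0.274]
 [-0.002  0.274  0.962]
 [-1.     0.    -0.002]]
t 0.1 tcp [0.1577 0.5528 0.404 ] tip_g [-0.3105  0.6165  0.231 ] F_g [-0.6 -0.3 -0.9] gap 0.9987717411125632
turn [ 1.000e-03 -1.000e-03 -1.233e+00]
turn [2.000e-03 1.000e-03 1.909e+00]
shift units [ 7.865 -9.84  -2.024]
t 0.1 tcp [0.1577 0.5528 0.404 ] tip_g [-0.3105  0.6165  0.231 ] F_g [-0.6 -0.3 -0.9] gap 0.9987717411125632
turn [ 1.000e-03 -1.000e-03 -1.233e+00]
turn [2.000e-03 1.000e-03 1.909e+00]
shift units [ 7.865 -9.84  -4.274]
```

>>> step_arm(
  increments=[
    [[0,0,-0.15],[0.96,-1.2,0],0],
    [[0,0,-0.3],[1.92,-2.4,0],0],
    [[0,0,-0.45],[2.88,-3.6,0],0],
    [[0,0,-0.6],[3.84,-4.8,0],0],
    [[0,0,-0.75],[4.8,-6.0,0],0],
  ],
)

```text
time: 0.72
tcp_pos: [0.3505, 0.3112, 0.4045]
ee_rot: [-0.422, 1.529, 0.422]
ft_force: [-0.0, 1.3, -0.1]
finger_gap: 0.001
```

```bash
python3 -c "
from plan import *
go((-.02,.205,.15))"
```

```text
t 0.725 tcp [0.3505 0.3112 0.4045] tip_g [-0.1324  0.364   0.2315] F_g [ 0.1  1.3 -0.1] gap 0.0006925368615687754
turn [ 0.     0.    -0.478]
turn [-0.     0.     2.663]
shift units [ 3.044 -3.8   -2.039]
```

>>> step_arm(
  increments=[
    [[0,0,-0.15],[0.9,-1.1,-0.4],0],
    [[0,0,-0.3],[1.8,-2.2,-0.9],0],
    [[0,0,-0.478],[2.6,-3.2,-1.5],0],
    [[0,0,-0.478],[3.04,-3.8,-2.04],0],
    [[0,0,-0.478],[3.04,-3.8,-2.04],0],
  ],
)

```text
time: 1.35
tcp_pos: [0.4716, 0.1594, 0.3212]
ee_rot: [-0.049, 1.574, 0.047]
ft_force: [-0.5, -0.2, -0.7]
finger_gap: -0.001
```

```bash
python3 -c "
from plan import *
go((-.02,.205,.06))
for n in('wrist','scene','top'):
  P=optics.camera_params(n);p,d=optics.read_camera(n);cv2.imwrite(f'pics/{n}1.png',p);np.save(f'{n}1.npy',d)
"
```

```text
t 1.35 tcp [0.4716 0.1594 0.3212] tip_g [-0.0214  0.205   0.1482] F_g [-0.6 -0.2 -0.7] gap -0.0007938201777255568
turn [ 0.001 -0.004 -0.002]
turn [7.00e-03 2.00e-03 3.14e+00]
shift units [ 0.016 -0.003 -2.206]
```

View pics/wrist1.png

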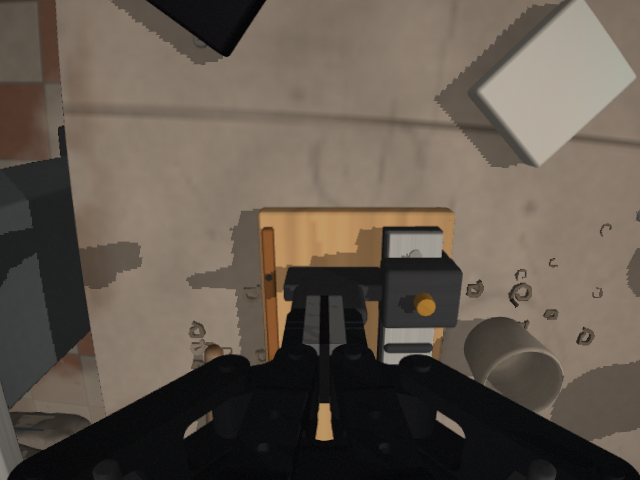

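View pics/scene1.png

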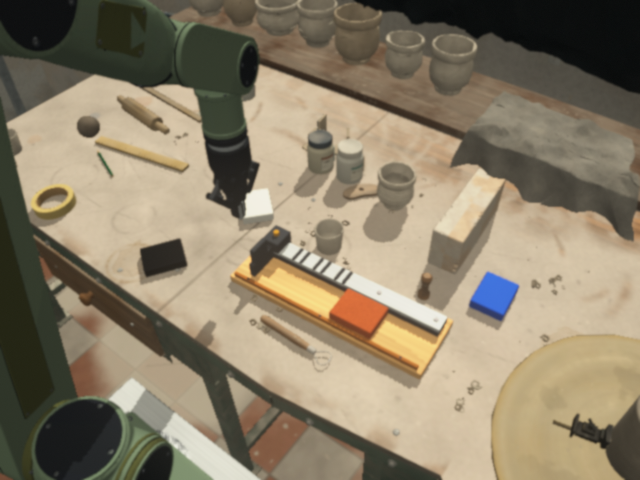

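```bash
python3 -c "
from plan import *
P=optics.camera_params('wrist');print(P['origin'])
d=np.load('wrist1.npy')
for u,v,z in[(340,268,.09),(340,283,.09),(290,268,.09),(290,298,.09),(425,305,.08)]:
  print(u,v,'plane',tog(onz('wrist',u,v,z,P)).round(4),'depth',tog(ptd('wrist',u,v+3,d,P)).round(4))
p=cv2.imread('pics/wrist1.png');cv2.imwrite('pics/w1c.png',cv2.resize(p[200:400,230:480],None,fx=3,fy=3))
"
```

```text
[0.46623317 0.23849053 0.29196564]
340 268 plane [-0.0121  0.2046  0.09  ] depth [-0.0095  0.18    0.0337]
340 283 plane [-0.012   0.1958  0.09  ] depth [-0.0105  0.1802  0.0593]
290 268 plane [-0.039   0.2044  0.09  ] depth [-0.044   0.1799  0.0339]
290 298 plane [-0.0394  0.1866  0.09  ] depth [-0.0458  0.1498  0.019 ]
425 305 plane [0.0386 0.1774 0.08  ] depth [0.0395 0.1743 0.0777]
```

View pics/w1c.png

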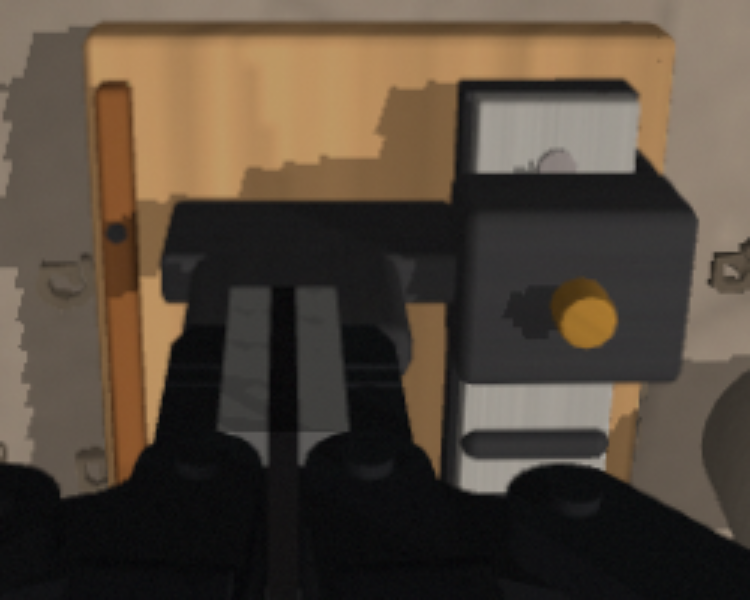

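>>> step_arm(
  increments=[
    [[0,0,0],[0,0.05,-0.8],0],
    [[0,0,0],[0,0.1,-1.6],0],
    [[0,0,0],[0,0.1,-2.25],0],
    [[0,0,0],[0,0.1,-2.25],0],
  ],
)

```text
time: 2.0
tcp_pos: [0.4703, 0.1659, 0.2325]
ee_rot: [-0.053, 1.573, 0.052]
ft_force: [0.1, 0.5, 0.1]
finger_gap: -0.005
```

```bash
python3 -c "
from plan import *
go((-.02,.19,.06))
P=optics.camera_params('wrist');p,d=optics.read_camera('wrist');cv2.imwrite(f'pics/wrist2.png',p)
p,d=optics.read_camera('scene');cv2.imwrite('pics/s2.png',cv2.resize(p[140:310,200:400],None,fx=4,fy=3.5))
"
```

```text
t 2.0 tcp [0.4703 0.1659 0.2325] tip_g [-0.022   0.2116  0.0595] F_g [0.1 0.5 0.1] gap -0.004717577779032292
turn [ 0.001 -0.003 -0.007]
turn [4.000e-03 1.000e-03 3.135e+00]
shift units [ 0.07  -0.54   0.012]
```

View pics/s2.png

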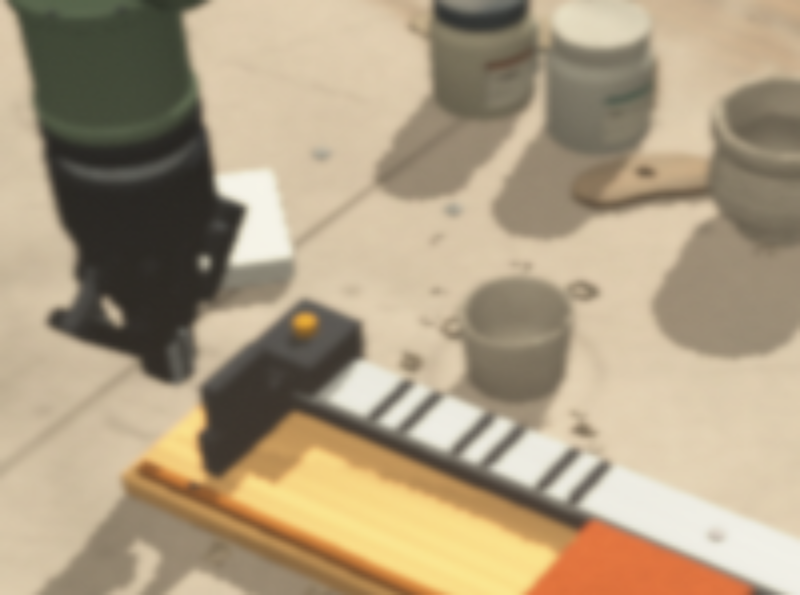

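View pics/wrist2.png

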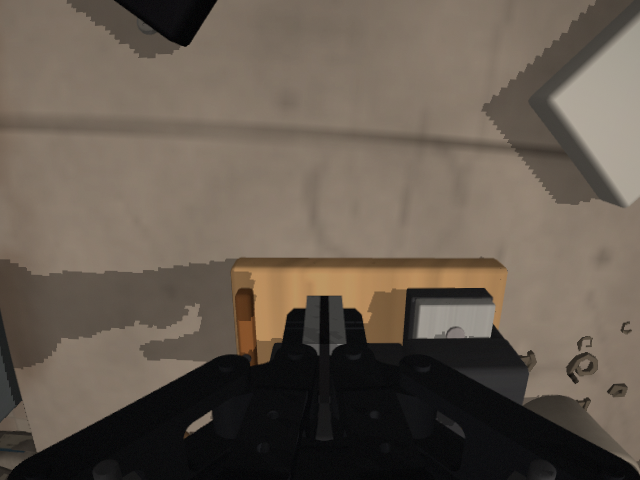

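>>> step_arm(
  increments=[
    [[0,0,0],[0.04,-0.1,0],0],
    [[0,0,0],[0.05,-0.2,0],0],
    [[0,0,0],[0.06,-0.3,0],0],
    [[0,0,0],[0.07,-0.4,0],0],
    [[0,0,0],[0.07,-0.45,0],0],
  ],
)

```text
time: 2.72
tcp_pos: [0.4741, 0.1465, 0.2332]
ee_rot: [-0.051, 1.57, 0.051]
ft_force: [-0.4, 0.6, -0.2]
finger_gap: 0.004
```

>>> step_arm(
  increments=[
    [[0,0,0],[0.005,-0.05,0],0],
    [[0,0,0],[0.01,-0.1,0],0],
    [[0,0,0],[0.01,-0.15,0],0],
    [[0,0,0],[0.015,-0.2,0],0],
  ],
)

```text
time: 3.22
tcp_pos: [0.4747, 0.139, 0.2331]
ee_rot: [-0.051, 1.57, 0.051]
ft_force: [-0.3, 1.4, -1.2]
finger_gap: 0.004
```

```bash
python3 -c "
from plan import *
go((-.02,.09,.06))
p,d=optics.read_camera('scene');cv2.imwrite('pics/s3.png',cv2.resize(p[140:310,200:400],None,fx=4,fy=3.5))
"
```

```text
t 3.225 tcp [0.4747 0.139  0.2331] tip_g [-0.0187  0.1848  0.0601] F_g [-0.3  1.4 -1.2] gap 0.004188993717475051
turn [-0.     0.    -0.005]
turn [-0.000e+00 -1.000e-03  3.137e+00]
shift units [ 0.11  -2.365 -0.003]
```

View pics/s3.png

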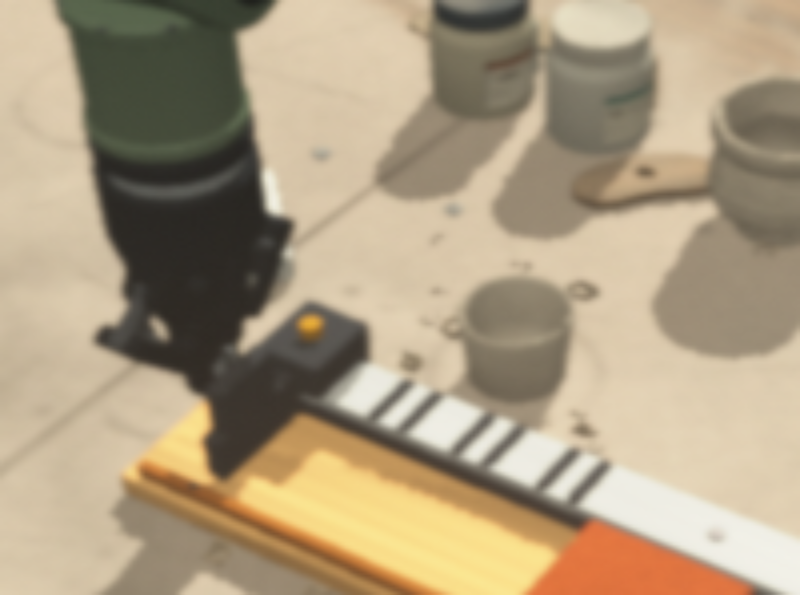

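>>> step_arm(
  increments=[
    [[0,0,0],[0.018,-0.3,0],0],
    [[0,0,0],[0.036,-0.6,0],0],
    [[0,0,0],[0.054,-0.9,0],0],
    [[0,0,0],[0.072,-1.2,0],0],
    [[0,0,0],[0.072,-1.2,0],0],
  ],
)

```text
time: 3.9
tcp_pos: [0.4774, 0.0897, 0.2332]
ee_rot: [-0.051, 1.571, 0.05]
ft_force: [-0.3, -0.7, 1.5]
finger_gap: -0.001
```

>>> step_arm(
  increments=[
    [[0,0,0],[0.015,-0.2,0],0],
    [[0,0,0],[0.03,-0.4,0],0],
    [[0,0,0],[0.04,-0.6,0],0],
    [[0,0,0],[0.05,-0.8,0],0],
    [[0,0,0],[0.05,-0.8,0],0],
  ],
)

```text
time: 4.53
tcp_pos: [0.4796, 0.0582, 0.2331]
ee_rot: [-0.051, 1.57, 0.05]
ft_force: [-0.6, -0.4, -0.4]
finger_gap: 0.004
```

```bash
python3 -c "
from plan import *
go((-.02,.0775,.06))
p,d=optics.read_camera('scene');cv2.imwrite('pics/s4.png',cv2.resize(p[170:340,220:420],None,fx=4,fy=3.5))
p,d=optics.read_camera('top');cv2.imwrite('pics/t4.png',cv2.resize(p[220:340,245:455],None,fx=3.8,fy=3.8))
"
```

```text
t 4.525 tcp [0.4796 0.0582 0.2331] tip_g [-0.0187  0.1037  0.0601] F_g [-0.6 -0.4 -0.4] gap 0.004414741536913557
turn [ 0.001  0.    -0.004]
turn [-0.000e+00  1.000e-03  3.137e+00]
shift units [ 0.008 -0.657 -0.004]
```

View pics/s4.png

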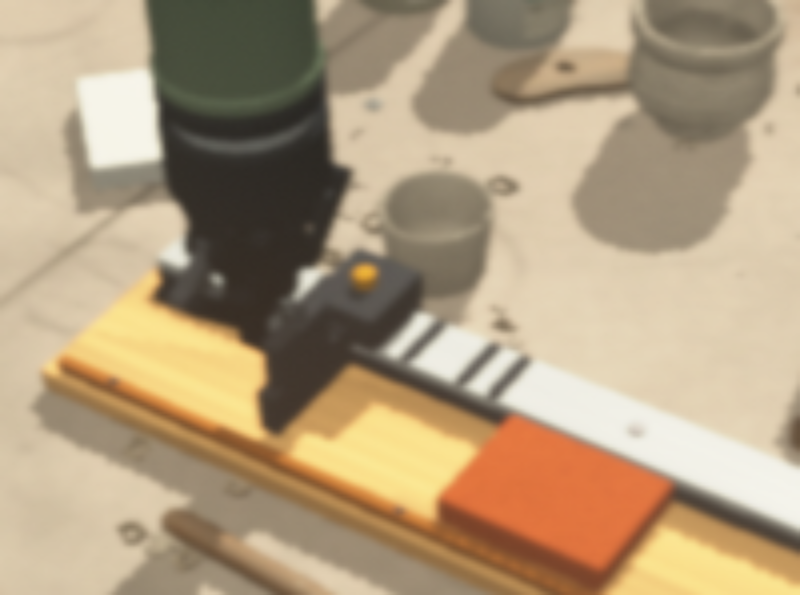

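View pics/t4.png

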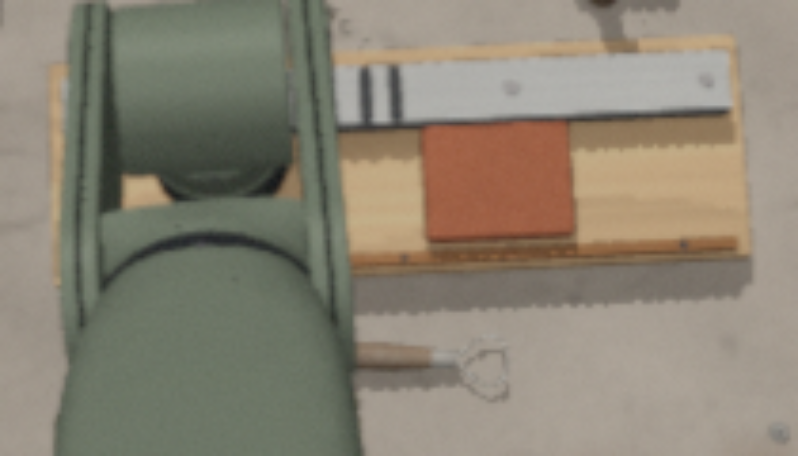

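```bash
cat > cap.py <<'E'
from plan import *
def cap(p,n='scene'):
    h=cv2.cvtColor(p,cv2.COLOR_BGR2HSV);m=cv2.inRange(h,(10,150,120),(25,255,255))
    m=cv2.morphologyEx(m,cv2.MORPH_OPEN,np.ones((2,2)))
    k,l,s,c=cv2.connectedComponentsWithStats(m)
    for i in range(1,k):
        if 15<s[i,4]<300 and s[i,2]<15:
            print(n,c[i].round(1),s[i,4],tog(onz(n,*c[i],.08)).round(4))
E
python3 - <<'E'
from cap import *
cap(cv2.imread('pics/scene0.png'));cap(cv2.imread('pics/scene1.png'));cap(cv2.imread('pics/top0.png'),'top')
p,d=optics.read_camera('scene');cap(p)
# notch pins in scene0 for the same camera: crop 3.3 scale
for x,y in[(257,146),(285,157),(324,177),(352,189),(396,211),(422,223)]:
    print(tog(onz('scene',x/3.3+220,y/3.3+210,.0415)).round(4))
E
```

```text
scene [276.8 233. ] 23 [0.035  0.1652 0.08  ]
scene [241.8 276.5] 56 [-0.0932  0.1526  0.08  ]
scene [350.8 296.7] 26 [-0.0246 -0.0449  0.08  ]
scene [355.4 300. ] 16 [-0.0266 -0.0557  0.08  ]
scene [347. 311.] 20 [-0.0557 -0.0557  0.08  ]
scene [346.  317.3] 33 [-0.0684 -0.0616  0.08  ]
scene [359.  322.2] 33 [-0.0653 -0.0862  0.08  ]
scene [276.8 233. ] 23 [0.035  0.1652 0.08  ]
scene [241.8 276.7] 57 [-0.0935  0.1524  0.08  ]
scene [311.6 249.3] 29 [0.035  0.0809 0.08  ]
[0.0381 0.1179 0.0415]
[0.0397 0.0982 0.0415]
[0.0388 0.0689 0.0415]
[0.0398 0.0493 0.0415]
[0.0391 0.0177 0.0415]
[ 0.0394 -0.0003  0.0415]
```

>>> step_arm(
  increments=[
    [[0,0,0],[0.01,-0.15,0],0],
    [[0,0,0],[0.015,-0.25,0],0],
    [[0,0,0],[0.02,-0.35,0],0],
    [[0,0,0],[0.02,-0.35,0],0],
  ],
)

```text
time: 5.18
tcp_pos: [0.4804, 0.0452, 0.2332]
ee_rot: [-0.05, 1.57, 0.051]
ft_force: [-0.8, 4.1, 0.2]
finger_gap: -0.004
```

Run:
```python
from cap import *
go((-.02,.0775,.06))
p,d=optics.read_camera('scene');cap(p)
```

```text
t 5.175 tcp [0.4804 0.0452 0.2332] tip_g [-0.0186  0.0909  0.0602] F_g [-0.6  4.2  0.2] gap -0.004418310025414602
turn [-0.001  0.    -0.004]
turn [-0.000e+00 -2.000e-03  3.137e+00]
shift units [-0.013 -0.331 -0.004]
scene [317.  251.3] 28 [0.0362 0.0689 0.08  ]
```

>>> step_arm(
  increments=[
    [[0,0,0],[0.0,-0.04,0],0],
    [[0,0,0],[0.0,-0.08,0],0],
    [[0,0,0],[0.0,-0.08,0],0],
  ],
)

```text
time: 5.6
tcp_pos: [0.4804, 0.0414, 0.2331]
ee_rot: [-0.052, 1.57, 0.051]
ft_force: [-0.3, -0.0, -0.2]
finger_gap: 0.001
```

>>> step_arm(
  increments=[
    [[0,0,0],[0.0,-0.04,0],0],
    [[0,0,0],[0.0,-0.08,0],0],
    [[0,0,0],[0.0,-0.08,0],0],
  ],
)

```text
time: 5.98
tcp_pos: [0.4803, 0.0382, 0.2331]
ee_rot: [-0.052, 1.57, 0.051]
ft_force: [0.2, 0.4, 0.8]
finger_gap: -0.003
```

Run:
```python
from cap import *
go((-.02,.0775,.06))
p,d=optics.read_camera('scene');cap(p)
```

```text
t 5.975 tcp [0.4803 0.0382 0.2331] tip_g [-0.0193  0.0836  0.0601] F_g [0.2 0.4 0.8] gap -0.0032378914900662247
turn [ 0.001 -0.    -0.005]
turn [0.000e+00 1.000e-03 3.136e+00]
shift units [-0.01  -0.156 -0.003]
scene [320.2 252.9] 32 [0.0361 0.0612 0.08  ]
```

>>> step_arm(
  increments=[
    [[0,0,0],[0.0,-0.04,0],0],
    [[0,0,0],[0.0,-0.04,0],0],
  ],
)

```text
time: 6.28
tcp_pos: [0.4803, 0.0368, 0.2331]
ee_rot: [-0.051, 1.57, 0.051]
ft_force: [0.8, 0.2, -0.2]
finger_gap: -0.002
```

Run:
```python
from cap import *
go((-.02,.0775,.06))
p,d=optics.read_camera('scene');cap(p)
cv2.imwrite('pics/s5.png',cv2.resize(p[200:320,240:420],None,fx=4.4,fy=4.4,interpolation=cv2.INTER_CUBIC))
```

```text
t 6.275 tcp [0.4803 0.0368 0.2331] tip_g [-0.0193  0.0823  0.0601] F_g [ 0.8  0.1 -0.2] gap -0.0021544337601298786
turn [ 0.    -0.    -0.005]
turn [0.    0.    3.137]
shift units [-0.01  -0.121 -0.003]
scene [322.4 254.5] 31 [0.0349 0.0554 0.08  ]
```

View pics/s5.png

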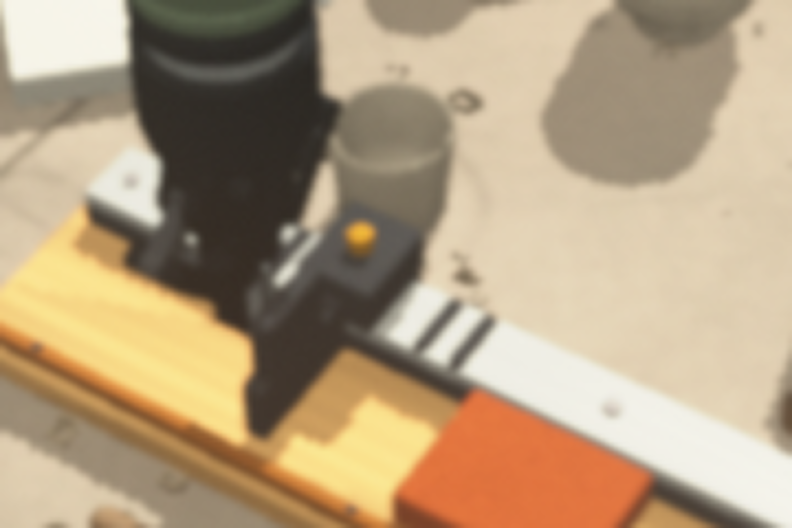

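>>> step_arm(
  increments=[
    [[0,0,0],[-0.02,0.3,0],0],
    [[0,0,0],[-0.03,0.5,0.3],0],
    [[0,0,0],[-0.03,0.5,1.3],0],
    [[0,0,0],[-0.03,0.5,2.5],0],
    [[0,0,0],[-0.03,0.0,3.0],0],
  ],
)

```text
time: 6.95
tcp_pos: [0.4796, 0.0381, 0.3568]
ee_rot: [-0.053, 1.564, 0.053]
ft_force: [0.6, -0.3, 0.0]
finger_gap: 0.003
```

Run:
```python
from cap import *
go((-.02,-.14,.15))
D=np.load('top0.npy')
print('stamp',tog(ptd('top',405,212,D)),tog(onz('top',405,214,.06)))
p,d=optics.read_camera('scene');cap(p)
```

```text
t 6.95 tcp [0.4796 0.0381 0.3568] tip_g [-0.0189  0.0837  0.1838] F_g [ 0.6 -0.3  0. ] gap 0.0034142754513675462
turn [-0.001  0.006 -0.008]
turn [-1.000e-02 -1.000e-03  3.134e+00]
shift units [ 0.334 -5.581 -0.846]
stamp [ 0.10446612 -0.13053387  0.06318636] [ 0.10049751 -0.13067182  0.06      ]
scene [322.5 254.4] 30 [0.0351 0.0554 0.08  ]
```

>>> step_arm(
  increments=[
    [[0,0,0],[0.08,-1.4,0],0],
    [[0,0,0],[0.16,-2.8,0],0],
    [[0,0,0],[0.24,-4.2,0],0],
    [[0,0,0],[0.33,-5.6,-0.4],0],
    [[0,0,0],[0.33,-5.6,-0.85],0],
  ],
)

```text
time: 7.62
tcp_pos: [0.4927, -0.1898, 0.319]
ee_rot: [-0.048, 1.569, 0.046]
ft_force: [-0.1, 1.2, -0.9]
finger_gap: -0.0
```

Run:
```python
from cap import *
go((-.02,-.14,.027))
p,d=optics.read_camera('scene');cap(p)
cv2.imwrite('pics/s6.png',p)
p,d=optics.read_camera('top')
cv2.imwrite('pics/t6.png',cv2.resize(p[220:340,245:455],None,fx=3.8,fy=3.8,interpolation=cv2.INTER_CUBIC))
```

```text
t 7.625 tcp [ 0.4927 -0.1898  0.319 ] tip_g [-0.0202 -0.1448  0.146 ] F_g [-0.1  1.2 -0.9] gap -0.00020346343631366301
turn [ 0.001  0.002 -0.   ]
turn [-3.000e-03  2.000e-03  3.141e+00]
shift units [ 0.006  0.116 -2.975]
scene [322.5 254.4] 30 [0.0351 0.0554 0.08  ]
```

View pics/s6.png

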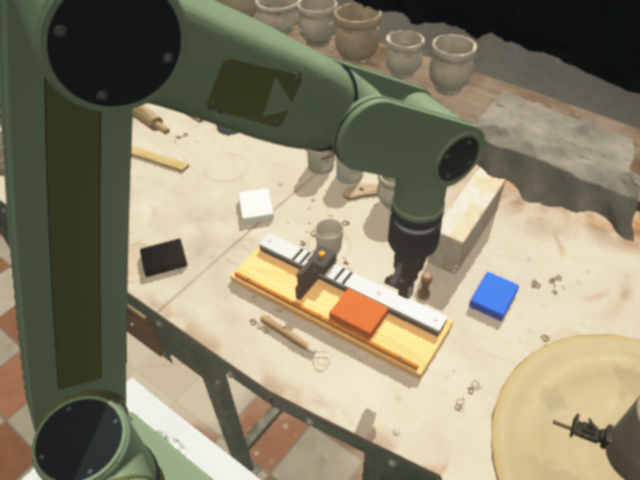

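View pics/t6.png

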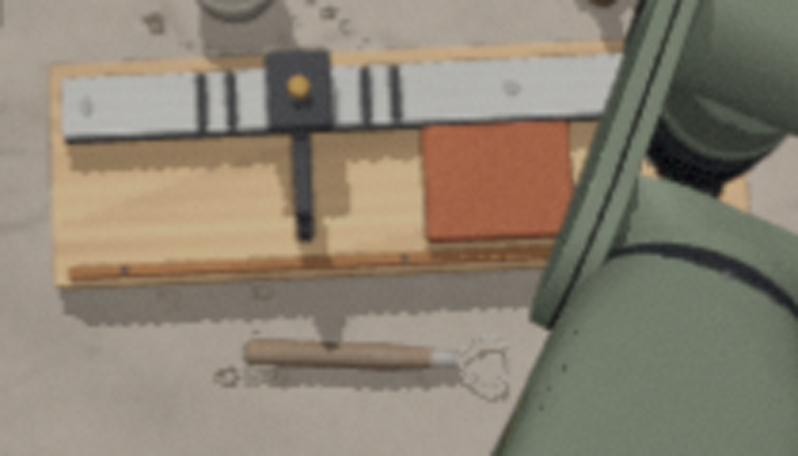

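>>> step_arm(
  increments=[
    [[0,0,0],[0,0.05,-1.0],0],
    [[0,0,0],[0,0.05,-2.0],0],
    [[0,0,0],[0,0.05,-2.6],0],
    [[0,0,0],[0,0.05,-2.95],0],
    [[0,0,0],[0,0.05,-2.95],0],
  ],
)

```text
time: 8.35
tcp_pos: [0.4926, -0.1844, 0.201]
ee_rot: [-0.051, 1.571, 0.052]
ft_force: [0.5, 1.2, -0.4]
finger_gap: 0.003
```

Run:
```python
from cap import *
go((-.02,-.115,.027))
p,d=optics.read_camera('scene')
cv2.imwrite('pics/s7.png',cv2.resize(p[220:400,270:480],None,fx=3.3,fy=3.3,interpolation=cv2.INTER_CUBIC))
p,d=optics.read_camera('wrist');cv2.imwrite('pics/w7.png',p)
```

```text
t 8.35 tcp [ 0.4926 -0.1844  0.201 ] tip_g [-0.0204 -0.1392  0.028 ] F_g [ 0.6  1.2 -0.4] gap 0.0033692564838012375
turn [-0.    -0.001 -0.006]
turn [ 1.000e-03 -1.000e-03  3.136e+00]
shift units [-0.029  0.605 -0.026]
```

View pics/s7.png

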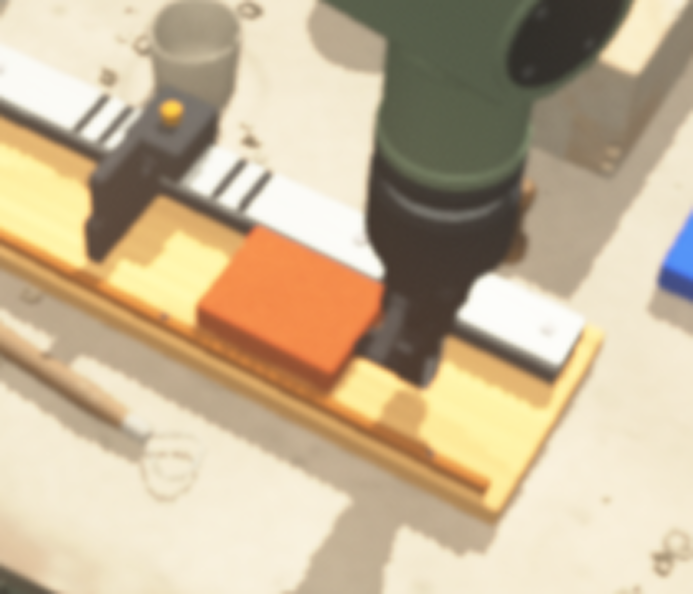

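View pics/w7.png

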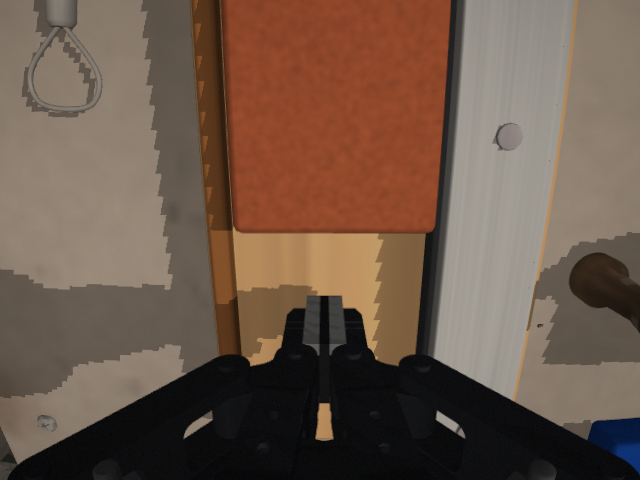

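>>> step_arm(
  increments=[
    [[0,0,0],[-0.015,0.25,0],0],
    [[0,0,0],[-0.03,0.5,0],0],
    [[0,0,0],[-0.045,0.75,0],0],
    [[0,0,0],[-0.06,1.0,0],0],
    [[0,0,0],[-0.06,1.0,0],0],
  ],
)

```text
time: 9.07
tcp_pos: [0.4899, -0.1442, 0.2012]
ee_rot: [-0.051, 1.57, 0.052]
ft_force: [-0.1, 0.7, 0.1]
finger_gap: -0.0
```

>>> step_arm(
  increments=[
    [[0,0,0],[-0.015,0.25,0],0],
    [[0,0,0],[-0.03,0.5,0],0],
    [[0,0,0],[-0.045,0.75,0],0],
    [[0,0,0],[-0.055,0.9,0],0],
    [[0,0,0],[-0.055,0.9,0],0],
  ],
)

```text
time: 9.7
tcp_pos: [0.4875, -0.1083, 0.201]
ee_rot: [-0.051, 1.571, 0.052]
ft_force: [-0.5, 0.3, -0.5]
finger_gap: 0.002
```

```bash
cat > tile.py <<'E'
from cap import *
def tf(p):
    h=cv2.cvtColor(p,cv2.COLOR_BGR2HSV);m=cv2.inRange(h,(0,150,100),(11,255,255))
    m=cv2.morphologyEx(m,cv2.MORPH_OPEN,np.ones((3,3)));c=max(cv2.findContours(m,0,2)[0],key=cv2.contourArea)[:,0]
    q=np.array([tog(onz('scene',*x,.040)) for x in c]);print('tile y_g max',np.sort(q[:,1])[-3:].round(4))
E
python3 - <<'E'
from tile import *
tf(cv2.imread('pics/scene0.png'))
go((-.02,-.046,.028))
p,d=optics.read_camera('scene');cap(p);tf(p)
cv2.imwrite('pics/s8.png',cv2.resize(p[200:380,250:460],None,fx=3.3,fy=3.3,interpolation=cv2.INTER_CUBIC))
E
```

```text
tile y_g max [-0.0138 -0.0132 -0.0122]
t 9.7 tcp [ 0.4875 -0.1083  0.201 ] tip_g [-0.0209 -0.0628  0.028 ] F_g [-0.5  0.4 -0.5] gap 0.0017407407698802504
turn [-0.001 -0.001 -0.005]
turn [ 1.000e-03 -1.000e-03  3.136e+00]
shift units [-0.006  0.424 -0.   ]
scene [322.5 254.4] 30 [0.0351 0.0554 0.08  ]
tile y_g max [0.0372 0.0376 0.0381]
```

View pics/s8.png

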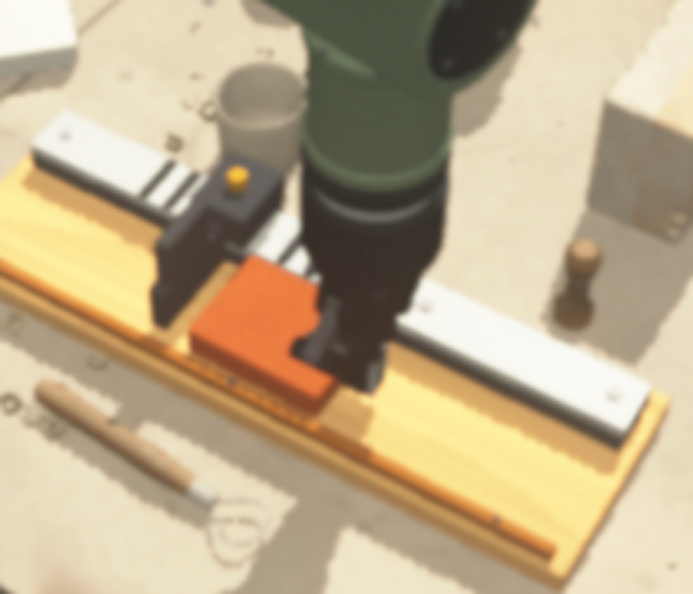

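>>> step_arm(
  increments=[
    [[0,0,0],[-0.007,0.12,0],0],
    [[0,0,0],[-0.012,0.24,0],0],
    [[0,0,0],[-0.02,0.32,0],0],
    [[0,0,0],[-0.02,0.32,0],0],
  ],
)

```text
time: 10.25
tcp_pos: [0.4869, -0.0959, 0.2011]
ee_rot: [-0.051, 1.57, 0.051]
ft_force: [0.1, -0.3, -0.8]
finger_gap: 0.004
```

>>> step_arm(
  increments=[
    [[0,0,0],[0,0.03,0],0],
    [[0,0,0],[0,0.03,0],0],
  ],
)

```text
time: 10.5
tcp_pos: [0.487, -0.0951, 0.2011]
ee_rot: [-0.051, 1.57, 0.051]
ft_force: [0.6, -0.6, -0.4]
finger_gap: -0.003
```

Run:
```python
from tile import *
go((-.02,-.046,.028))
p,d=optics.read_camera('scene');cap(p);tf(p)
```

```text
t 10.5 tcp [ 0.487  -0.0951  0.2011] tip_g [-0.0205 -0.0497  0.0281] F_g [ 0.6 -0.6 -0.4] gap -0.003417657174842788
turn [-0.     0.    -0.005]
turn [-0.    -0.     3.137]
shift units [ 0.008  0.094 -0.003]
scene [322.5 254.6] 32 [0.0346 0.0551 0.08  ]
tile y_g max [0.052  0.0525 0.0529]
```

>>> step_arm(
  increments=[
    [[0,0,0],[0,0.02,0],0],
    [[0,0,0],[0,0.02,0],0],
  ],
)

```text
time: 10.8
tcp_pos: [0.487, -0.0943, 0.2011]
ee_rot: [-0.051, 1.57, 0.051]
ft_force: [0.3, -2.6, -0.8]
finger_gap: 0.001
```

>>> step_arm(
  increments=[
    [[0,0,0],[0,0.02,0],0],
    [[0,0,0],[0,0.02,0],0],
  ],
)

```text
time: 11.05
tcp_pos: [0.487, -0.0934, 0.2011]
ee_rot: [-0.051, 1.57, 0.051]
ft_force: [-0.3, -2.4, -0.8]
finger_gap: 0.001
```

Run:
```python
from tile import *
go((-.02,-.046,.028))
p,d=optics.read_camera('scene');cap(p);tf(p)
cv2.imwrite('pics/s9.png',cv2.resize(p[220:320,270:380],None,fx=6,fy=6,interpolation=cv2.INTER_CUBIC))
```

```text
t 11.05 tcp [ 0.487  -0.0934  0.2011] tip_g [-0.0204 -0.0481  0.0281] F_g [-0.4 -2.4 -0.8] gap 0.0010956273147698329
turn [-0.     0.    -0.005]
turn [-0.    -0.     3.137]
shift units [ 0.008  0.053 -0.004]
scene [322.4 254.5] 31 [0.0349 0.0554 0.08  ]
tile y_g max [0.0536 0.0537 0.0541]
```

View pics/s9.png

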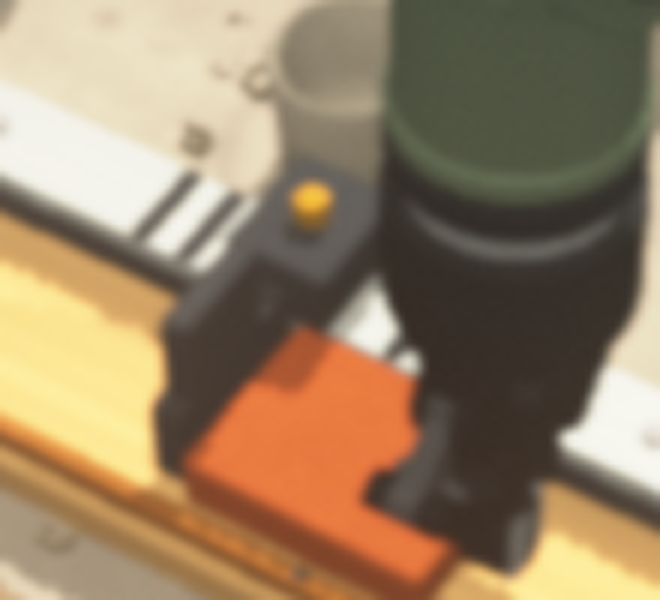

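>>> step_arm(
  increments=[
    [[0,0,0],[0,0.02,0],0],
    [[0,0,0],[0,0.02,0],0],
  ],
)

```text
time: 11.35
tcp_pos: [0.487, -0.0926, 0.2011]
ee_rot: [-0.051, 1.57, 0.051]
ft_force: [0.0, -1.9, -1.5]
finger_gap: -0.002
```

>>> step_arm(
  increments=[
    [[0,0,0],[0,0.02,0],0],
    [[0,0,0],[0,0.02,0],0],
  ],
)

```text
time: 11.6
tcp_pos: [0.487, -0.0918, 0.2011]
ee_rot: [-0.051, 1.57, 0.051]
ft_force: [0.3, -2.2, -0.6]
finger_gap: 0.004
```

Run:
```python
from tile import *
go((-.02,-.046,.028))
p,d=optics.read_camera('scene');cap(p);tf(p)
```

```text
t 11.6 tcp [ 0.487  -0.0918  0.2011] tip_g [-0.0203 -0.0465  0.0281] F_g [ 0.2 -2.2 -0.6] gap 0.004127219462127235
turn [ 0.     0.    -0.005]
turn [-0.     0.     3.137]
shift units [ 0.008  0.013 -0.003]
scene [322.4 254.7] 33 [0.0344 0.0551 0.08  ]
tile y_g max [0.0545 0.055  0.0553]
```

>>> step_arm(
  increments=[
    [[0,0,0],[0,0.02,0],0],
    [[0,0,0],[0,0.02,0],0],
  ],
)

```text
time: 11.9
tcp_pos: [0.4871, -0.0911, 0.2012]
ee_rot: [-0.051, 1.569, 0.051]
ft_force: [1.0, -3.4, -1.7]
finger_gap: 0.002
```

>>> step_arm(
  increments=[
    [[0,0,0],[0,0.02,0],0],
    [[0,0,0],[0,0.02,0],0],
  ],
)

```text
time: 12.15
tcp_pos: [0.4873, -0.0905, 0.2013]
ee_rot: [-0.052, 1.569, 0.051]
ft_force: [1.4, -5.5, -1.0]
finger_gap: 0.001
```

Run:
```python
from tile import *
go((-.02,-.046,.028))
p,d=optics.read_camera('scene');cap(p);tf(p)
cv2.imwrite('pics/s10.png',cv2.resize(p[220:320,270:380],None,fx=6,fy=6,interpolation=cv2.INTER_CUBIC))
```

```text
t 12.15 tcp [ 0.4873 -0.0905  0.2013] tip_g [-0.0197 -0.0453  0.0283] F_g [ 1.1 -5.6 -1. ] gap 0.0014303003266781119
turn [ 0.001  0.001 -0.005]
turn [-2.000e-03  1.000e-03  3.136e+00]
shift units [-0.    -0.021 -0.008]
scene [322.  254.3] 28 [0.0348 0.0563 0.08  ]
tile y_g max [0.0562 0.0567 0.0569]
```

View pics/s10.png

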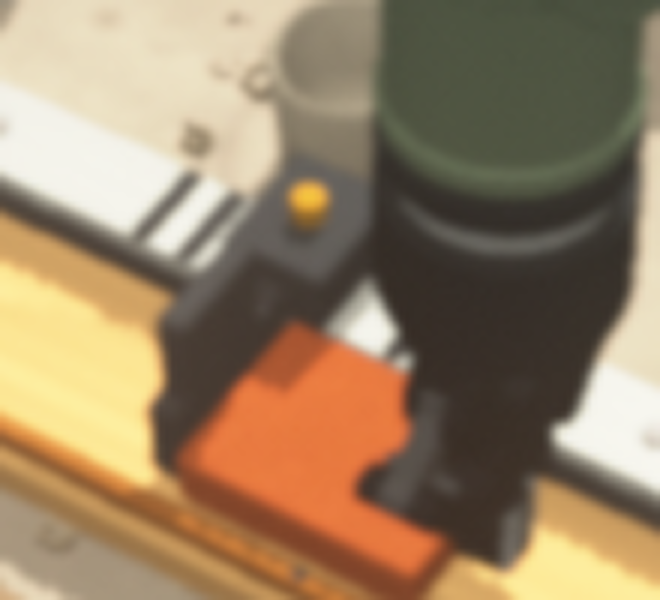

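Force rose from 2 to 5.5 N and the cap shifted by only about 1 mm, so the tile is in contact. I'm backing off and moving clear.

>>> step_arm(
  increments=[
    [[0,0,0],[0.01,-0.1,0],0],
    [[0,0,0],[0.03,-0.5,0],0],
    [[0,0,0],[0.05,-0.8,0.5],0],
    [[0,0,0],[0.05,-0.8,1.7],0],
    [[0,0,0],[0.05,-0.8,2.9],0],
  ],
)

```text
time: 12.82
tcp_pos: [0.4887, -0.123, 0.3181]
ee_rot: [-0.05, 1.572, 0.051]
ft_force: [0.9, 0.5, 0.2]
finger_gap: 0.001
```

>>> step_arm(
  increments=[
    [[0,0,0],[0,-1.2,0.6],0],
    [[0,0,0],[-0.2,-2.5,1],0],
    [[0,0,0],[-0.4,-3.9,1],0],
    [[0,0,0],[-0.6,-5.2,1],0],
    [[0,0,0],[-0.6,-5.2,1],0],
  ],
)

```text
time: 13.45
tcp_pos: [0.4638, -0.3338, 0.3568]
ee_rot: [-0.047, 1.57, 0.047]
ft_force: [0.0, 1.0, 0.7]
finger_gap: -0.002
```

Run:
```python
from tile import *
go((-.02,-.046,.028))
p,d=optics.read_camera('scene');cap(p);tf(p);cv2.imwrite('pics/s11.png',p)
p,d=optics.read_camera('top')
cv2.imwrite('pics/t11.png',cv2.resize(p[220:340,245:455],None,fx=3.8,fy=3.8,interpolation=cv2.INTER_CUBIC))
cv2.imwrite('pics/s11c.png',cv2.resize(cv2.imread('pics/s11.png')[220:340,270:410],None,fx=5,fy=5,interpolation=cv2.INTER_CUBIC))
```

```text
t 13.45 tcp [ 0.4638 -0.3338  0.3568] tip_g [-0.058  -0.2867  0.1838] F_g [0.1 1.  0.7] gap -0.0023773426862639373
turn [ 0. -0.  0.]
turn [-0.    -0.    -3.142]
shift units [ 0.587  6.063 -3.895]
scene [322.  254.5] 26 [0.0344 0.056  0.08  ]
scene [241.7 276.9] 39 [-0.094   0.1522  0.08  ]
tile y_g max [0.0547 0.0552 0.0557]
```

View pics/t11.png

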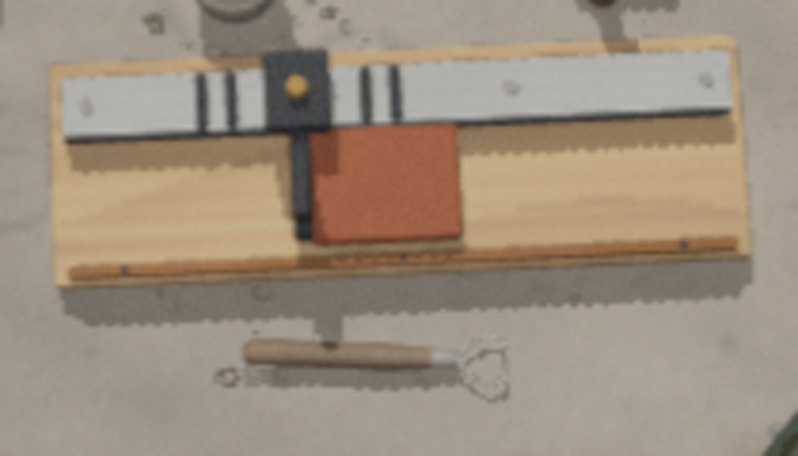

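View pics/s11c.png

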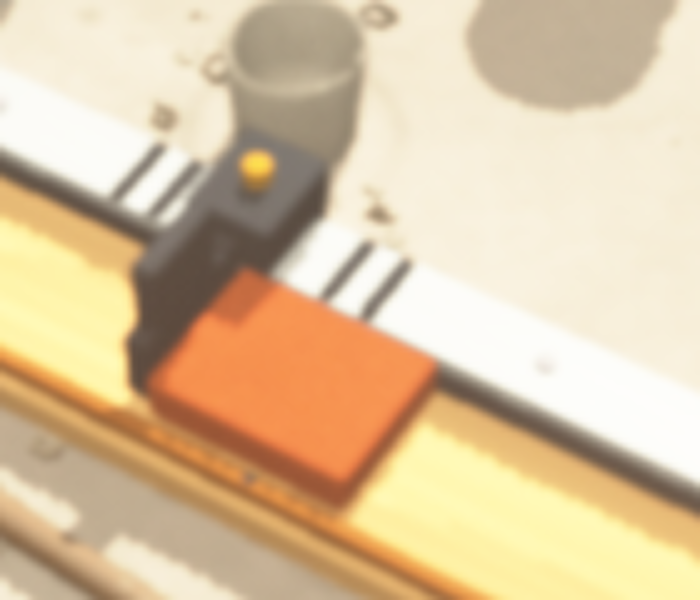

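```bash
python3 -c "
from h import *
print(manip.sign_off())"
```

```text
the job is handed in; nothing more can be done
None
```

I pushed the stop along the rail past the first notch and into the middle one. Then I pushed the terracotta tile against it and moved the arm clear before handing in, at about 13.5 s of the 48 s allowed. No verdict was reported.

- **Stop:** it jumped about 6 mm ahead of the fingers as it dropped in. In the last top view the brass cap sits within about 1 mm of the middle notch's centre.
- **Tile:** the push force rose from about 2 N while sliding to 5.5 N at contact, and the stop moved back only about 1 mm. The last top and scene pictures show the tile flat, square in the channel and with no visible gap.
- **Other things:** the loop tool looks unmoved in the top view. The cup and stamp are only partly in the last crops but show no shift, and the arm never came near them. I did not measure any of the three.
- **Disagreement:** the cameras differed by about 4 mm along the rail for the stop's position. I therefore relied on force and on the cap's position relative to the pins.

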